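Hang the bar opener back on its rail

ROBOT

A 6-joint arm with a two-finger parallel gripper is mounted at the origin on the work surface. World frame = base frame: x ahead of the robot, y to its left, z up, the work surface at z = 0. Lengths are in mm, angles in degrees, forces in N, time in s.
With the tool pointing down it reaches from about 300 to 775 mm from the base axis. Payload 14.6 kg.
Tool frame: the origin (TCP) lies at the very end of the fingers, on their centre line; the grasp point (between the pads) lies 19 mm behind it (r.grasp_offset is the distance from the TCP to the grasp point, in mm); z points along the fingers, x is the direction in which the jaws open and shut, and the axes are right-handed (so a half turn about z gives the same grasp; the last joint's range is limited). The gripper opens to 94 mm and grips with 3 to 60 N. Pads are 16 mm wide; open, the fingers measure 119 mm over their backs; the gripper's body (75 mm by 177 mm) begins 78 mm behind the grasp point.
Start: joints at [-67.185, 17.183, 87.147, -0, 75.671, -3.816], TCP at [246.526, -491.644, 205.446] pointing down, gripper open.
Joint ranges: [-173.82, 173.82], [-45.26, 126.66], [13.44, 144.39], [-59.66, 239.66], [0, 175.72], [-146.38, 146.38]. Speed limits (degrees/s): [127.2, 127.2, 147.25, 180, 180, 180].

INTERFACE

Orientations are given as a 3x3 rotation matrix whose columns are the frame's x, y, z axes.
In Python, from workcell import r gives the robot as it stands.
- The arm moves only by the tool jog_arm, never from a script. Its argument "rows" is a list that holds one entry, the list of rows, each a list of 7 numbers: the turn, a rotation vector about the tool's x, y, z in rad, then the shift along the tool's x, y, z in mm, then the closure, from 0 (fully open) to 1 (shut). In form: [[[wx, wy, wz, dx, dy, dz, grip], ...]]. A call has 1 to 12 rows; each row is the pose to reach, as a shift and turn from the pose measured when the call began, along the tool's axes at that moment; what a row does not reach only later rows make up. A row lasts 1/10 s, in which the tool goes at most 50 mm and 8.59 degrees, less where a joint would pass 70% of its speed; a pose out of reach is approached as far as the arm can. A call with a gripper value outside its range is refused whole. The fingers move at their own pace and stop on an object; "newtons" is the grip in N (left out, the last holds). Time passes only in rows, so rows that repeat a pose let the fingers close. It gives the time, the measured TCP pose, the force and the opening at its end, in the units of the state.
- r.sense(): the state, without advancing time (a new reading comes with each control period).
- r.get_image(name): name is "scene" or "top" or "wrist"; returns (picture, depth): 384x512x3 uint8, red, green, blue; 384x512 float32, mm along the optical axis (not along the pixel's ray), 0 where there is no reading.
- r.camera_info(name): a dict with "fx", "fy", "cx", "cy" (pixels), "rvec" (rotation vector, rad) and "tvec" (3), from world to camera coordinates, as OpenCV has them; the wrist camera has in their place "tool_from_camera" (4x4, takes a point from camera to tool coordinates, whose origin is the TCP and whose axes are the tool frame's). Camera axes: x right, y down, z forward; pixel columns grow to the right and rows downward; lengths in mm; the calibration is good to about 2 mm. The wrist camera is an equidistant fisheye: a pixel r from the principal point sees the ray r / f radians off the axis. A picture is of the moment at which its call begins: read the wrist's pose just before it. camera_info takes no time and is no camera call.
- r.job_done(): hands the job in, once; it reports no verdict.
Trained networks look in the newest picture that a camera, given by its name, has taken for a name from the list of things; names that differ only in an ending like _2 or _b are one class to them, and where a whole thing is asked for, a point or a joint stands for the part that bears it (a point fixed in the world has none). Each returns a list of dicts, best first, with "conf" (0 to 1); they miss things now and then, are a little off and sometimes report something else, mostly with a low value. They report only what shows in the picture. A call takes as long as a camera call.
- r.masks_of(target, camera): "pixels" (384x512 bool, what is visible of it) and "box" ([left, top, right, bottom] in pixels, round what is visible of it).
The state is a dict: "clock": time; "qpos": joint angles; "joint_velocities": joint speeds; "joint_torque": joint torques, N m; "tcp_pos": TCP position; "tcp_rot": TCP orientation; "ft_force": force on the tool from outside, world axes, zero at the start; "torque": the same for the moment, N m; "opening": finger opening in mm.
Only numpy, scipy, OpenCV 4.12 (cv2) and the standard library are available. Lean on these libraries where they do the work, as an engineer would, in place of code of your own. Each camera call takes 0.05 s, during which the arm holds its last target.

TASK

Hang the bottle opener on the prong of the little rail rack by the small round hole in its end (not by its large square mouth), pushed fully down the prong to the collar, so that it hangs there freely with its mouth end lowest. Leave the bottle, the mug and the jar standing where they are.

Things in the scene. Friction and masses are not known exactly. Their poses are not given: they have to be found in the camera images.
- opener: Loose flat steel bar opener, 172 mm long, about 130 g, lying flat. Origin: centre of its black rubber grip (72 x 26 x 14 mm in x, y, z), 7 mm above the counter. x points to the end with the small round hole, z through its thickness, up at the start. Steel plates 4 mm thick at mid-thickness stick out both ways: hole end 36 mm wide, square, to x = 86; mouth end 40 mm wide, to x = -86.
- opener_eye (a point): Centre of the small round hole, 15 mm across, 68 mm from the opener's origin along its +x, in the middle of the 4 mm plate. Axes as the opener's.
- opener_mouth (a point): Centre of the large opening (26 mm x 22 mm) in the mouth end, 65 mm from the opener's origin along its -x.
- rack: Fixed rack on the counter: wooden base 110 x 300 x 16 mm (x, y, z), dark steel posts 16 mm thick at y = -135 and 135 mm up to z = 231 mm, between them a flat rail 8 mm thick, 30 mm high, centred at x = 0, z = 195 mm. Origin: centre of the base's underside; z up, y along the rail, -x the front, towards the robot.
- rack_prong (a point): Where the prong's axis would start if its clip were at the rail's middle: x = -12, y = 0, z = 195 mm in the rack's frame, axes as the rack's. The steel clip (26 mm wide, 36 mm high, front face 13 mm before the rail's middle plane) cannot move now, but was set by hand anywhere up to 14 mm either way along y. That is not measured: look or feel for it.
- rack_home (a point): Hole centre's place when the opener lies flat on the collar, for a clip at the rail's middle: 22 mm up the prong's axis. The prong: round steel rod 12 mm in diameter, rising to the front at 50 degrees, direction (-0.643, 0, 0.766) in the rack's frame, flat tip with a slightly rounded rim 70 mm up the axis; collar 21 mm in diameter from 14 to 20 mm, 50 mm of free rod beyond it.
- bottle: Bystander: green glass bottle, 62 mm in diameter, 200 mm tall, standing. Origin: centre of its underside.
- mug: Bystander: white mug, 82 mm in diameter, 85 mm tall, standing, handle towards its +y. Origin: centre of its underside.
- jar: Bystander: glass jar with a lid, 72 mm in diameter, 90 mm tall, standing. Origin: centre of its underside.

How it is judged:
By the outcome, as a careful person would: the job done as asked, in the order asked, and still so for the second after the job is handed in, with the robot touching nothing.
It also fails if it takes over 54 s, if anything falls off the work surface, if the arm or the gripper's body presses on something with over 40 N, if the wrist force passes 120 N, or if a joint passes its speed limit or range.

## Working session

There is one attempt and no reset: what is moved stays moved. The work goes in short steps, Python scripts to look and compute and a tool call to move; the robot and the scene stay as the last step left them, time stands still between calls to the robot, and variables do not carry over. Pictures are saved under pics/ and viewed, and the job is handed in when it is done.

Besides the shell and the picture viewer there is one more tool, called after "Call:" by a JSON object that holds its "name" and its "arguments". jog_arm: Moves the arm, as the interface text tells. Its arguments: {"type":"object","properties":{"rows":{"type":"array","items":{"type":"array","items":{"type":"array","items":{"type":"number"}}}},"newtons":{"type":"number"}},"required":["rows"]}

```bash
ls; mkdir -p pics
cat > h.py <<'E'
import numpy as np, cv2
from workcell import r
from scipy.spatial.transform import Rotation as R
def cam(n):
    i=r.camera_info(n); K=np.array([[i['fx'],0,i['cx']],[0,i['fy'],i['cy']],[0,0,1]])
    return i,K
def world(n,uv,d):
    i,K=cam(n); Rm=cv2.Rodrigues(np.array(i['rvec'],float))[0]; t=np.array(i['tvec'],float).ravel()
    uv=np.atleast_2d(uv).astype(float); d=np.asarray(d).ravel()
    p=np.c_[(uv[:,0]-i['cx'])/i['fx']*d,(uv[:,1]-i['cy'])/i['fy']*d,d]
    return (p-t)@Rm
def proj(n,P):
    i,K=cam(n)
    return cv2.projectPoints(np.atleast_2d(P).astype(float),np.array(i['rvec'],float),np.array(i['tvec'],float),K,None)[0][:,0]
def save(n,img): cv2.imwrite('pics/'+n+'.png',img[:,:,::-1])
E
python3 - <<'E'
from h import *
for n in ['scene','top']:
    im,d=r.get_image(n); save(n+'0',im); np.save(n+'0.npy',d); np.save(n+'0im.npy',im); print(n,r.camera_info(n))
    for t in ['opener','rack','bottle','mug','jar','rack_prong']:
        m=r.masks_of(t,n)
        for k in m[:2]:
            v,u=np.nonzero(k['pixels']&(d>0)); P=world(n,np.c_[u,v],d[v,u])
            print(n,t,round(k['conf'],2),k['box'],np.percentile(P,[2,50,98],axis=0).round().tolist())
        if m: np.save(f'm_{n}_{t}.npy',m[0]['pixels'])
print(r.sense()); print(r.camera_info('wrist'))
E
```

```text
pics
scene {'fx': 460.2064323674161, 'fy': 460.2064323674161, 'cx': 255.89982865742232, 'cy': 191.45981355638347, 'rvec': array([ 1.15992589,  2.45065903, -0.90784083]), 'tvec': array([ 311.00526295, -195.39445496, 1418.65936644])}
scene rack 0.64 [154.8, 177.6, 275.9, 322.7] [[591.0, -142.0, 5.0], [648.0, 10.0, 16.0], [699.0, 144.0, 216.0]]
scene bottle 0.77 [354.9, 264.2, 391.7, 331.3] [[500.0, 316.0, 1.0], [534.0, 347.0, 121.0], [547.0, 374.0, 200.0]]
scene mug 0.94 [180.1, 127.3, 206.7, 172.8] [[369.0, -336.0, 2.0], [414.0, -289.0, 53.0], [448.0, -256.0, 85.0]]
scene jar 0.67 [110.7, 159.6, 145.6, 196.8] [[575.0, -379.0, 2.0], [612.0, -333.0, 65.0], [637.0, -318.0, 92.0]]
scene rack_prong 0.64 [153.6, 177.5, 274.1, 322.1] [[594.0, -142.0, 7.0], [648.0, 11.0, 16.0], [699.0, 143.0, 212.0]]
top {'fx': 396.7725988655311, 'fy': 396.7725988655311, 'cx': 253.71755261481906, 'cy': 191.59707000821166, 'rvec': array([ 2.11256847, -2.15483455,  0.17053314]), 'tvec': array([  6.10973378, 509.39078199, 960.78863636])}
top opener 0.84 [248.8, 181.3, 278.7, 252.5] [[373.0, -61.0, -1.0], [457.0,
[... 1383 characters left out ...]
227e-01, -3.47325793e-05],
       [ 3.70542296e-05,  3.59006533e-06, -9.99999999e-01]]), 'ft_force': array([ 0.59928204, -0.16308374,  0.4164791 ]), 'torque': array([-0.01263697, -0.04982299,  0.04361607]), 'opening': 93.94544480183824}
{'fx': 297.3186396354542, 'fy': 297.3186396354542, 'cx': 257.98367016084063, 'cy': 197.7539438331886, 'tool_from_camera': array([[ 9.99999777e-01,  2.40525744e-04,  6.22588501e-04,
        -9.27743500e-01],
       [-3.81864772e-04,  9.71232738e-01,  2.38131945e-01,
        -6.92578052e+01],
       [-5.47401471e-04, -2.38132130e-01,  9.71232613e-01,
        -1.78709961e+02],
       [ 0.00000000e+00,  0.00000000e+00,  0.00000000e+00,
         1.00000000e+00]])}
```

Run:
```python
from h import *
a=np.load('top0im.npy'); b=np.load('scene0im.npy')
save('topc',cv2.resize(a[100:260,160:330],None,fx=3.5,fy=3.5,interpolation=2))
save('scenec',cv2.resize(b[150:330,100:330],None,fx=3,fy=3,interpolation=2))
d=np.load('top0.npy'); m=np.load('m_top_opener.npy')
v,u=np.nonzero(m); P=world('top',np.c_[u,v],d[v,u]); 
print(cv2.minAreaRect(P[:,:2].astype(np.float32)))
Q=P[P[:,2]>11]; print('grip',cv2.minAreaRect(Q[:,:2].astype(np.float32)),len(Q))
```

```text
((444.71746826171875, -29.91259002685547), (194.48837280273438, 59.5401496887207), 3.935051441192627)
grip ((442.05633544921875, -30.277820587158203), (189.2748260498047, 59.43981170654297), 3.794583320617676) 313
```

View pics/topc.png

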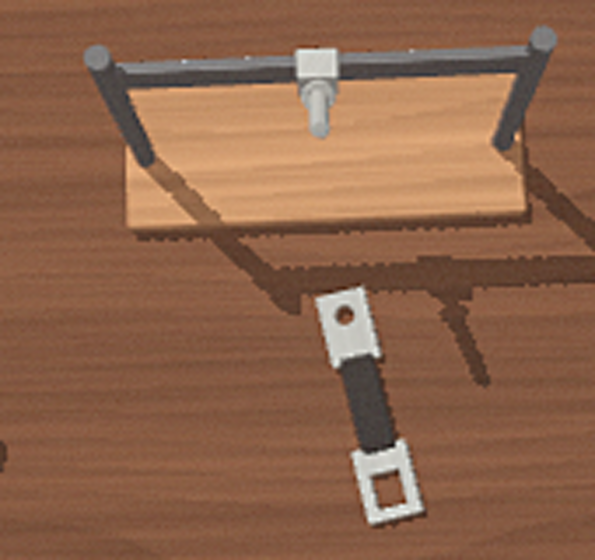

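View pics/scenec.png

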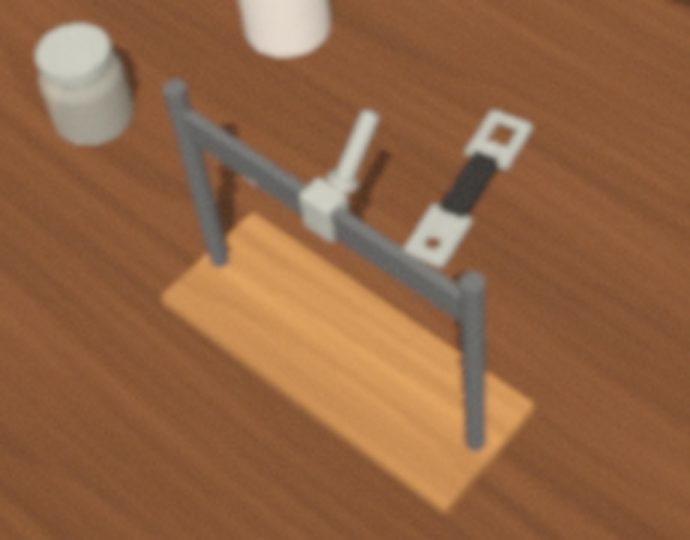

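View pics/top0.png

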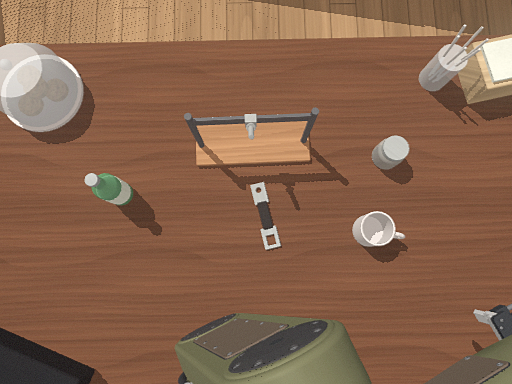

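Run:
```python
from h import *
from scipy.optimize import least_squares
def ray(n,uv,z):
    A=world(n,uv,[1.]);B=world(n,uv,[1000.]); s=(z-A[0,2])/(B-A)[0,2]; return (A+s*(B-A))[0]
T=lambda x,y:[160+(x-1.25)/3.5,100+(y-1.25)/3.5]
S=lambda x,y:[100+(x-1)/3,150+(y-1)/3]
e=ray('top',T(345,315),7);m=ray('top',T(388,490),7)
e2=ray('scene',S(432,243),7);m2=ray('scene',S(503,135),7)
print('eye',e,e2,'mouth',m,m2, np.linalg.norm(e-m),np.linalg.norm(e2-m2))
for a,b in((e,m),(e2,m2)):
    u=(a-b)/np.linalg.norm(a-b); print('org',(a*65+b*68)/133,np.degrees(np.arctan2(u[1],u[0])))
# rack fit: base corners etc
obs=[('top',(-55,150,16),T(127,228)),('top',(-55,-150,16),T(525,213)),('top',(0,135,231),T(97,57)),('top',(0,-135,231),T(543,38)),
('scene',(0,-135,231),S(176,88)),('scene',(0,135,231),S(472,282)),('scene',(55,-150,16),S(162,298)),('scene',(55,150,16),S(446,497)),('scene',(-55,150,16),S(533,403))]
def W(p,P):
    c,s=np.cos(p[2]),np.sin(p[2]);P=np.atleast_2d(P).astype(float)
    return np.c_[p[0]+c*P[:,0]-s*P[:,1],p[1]+s*P[:,0]+c*P[:,1],P[:,2]]
f=lambda p:np.concatenate([proj(n,W(p,P))[0]-uv for n,P,uv in obs])
s=least_squares(f,[648,0,0],x_scale=[1,1,.01]);p=s.x;print('rack',p,np.degrees(p[2]));print(s.fun.reshape(-1,2).round(1))
ax=np.array([-.643,0,.766])
for y in(-14,-7,0,7,14):
    B=np.array([-12,y,195]); q=W(p,[B+70*ax,B+20*ax]); print(y,q.round(),'T',((proj('top',q)-[160,100])*3.5+1.25).round(),'S',((proj('scene',q)-[100,150])*3+1).round())
```

```text
eye [520.13051813 -15.74919568   7.        ] [517.15005257 -15.67570142   7.        ] mouth [389.46536224 -44.49176281   7.        ] [386.71761019 -43.40069941   7.        ] 133.7890807502491 133.3465317882475
org [453.32427301 -30.44464353   7.        ] 12.405842900913349
org [450.4627888  -29.85088836   7.        ] 12.000305341173823
rack [ 6.43612923e+02 -2.02873539e+00  2.56541090e-02] 1.4698721737073914
[[-0.1  1.2]
 [ 0.4  0.3]
 [-0.2  1.3]
 [ 0.1  0.9]
 [-1.  -0. ]
 [-0.1 -0.1]
 [-1.4 -0.8]
 [-0.4  3.8]
 [ 0.6 -0.5]]
-14 [[587. -17. 249.]
 [619. -17. 210.]] T [[348. 133.]
 [345. 101.]] S [[352. 102.]
 [326. 165.]]
-7 [[587. -10. 249.]
 [619. -10. 210.]] T [[336. 133.]
 [333. 101.]] S [[360. 106.]
 [333. 170.]]
0 [[587.  -3. 249.]
 [619.  -3. 210.]] T [[324. 134.]
 [322. 102.]] S [[367. 111.]
 [341. 175.]]
7 [[586.   4. 249.]
 [619.   4. 210.]] T [[312. 134.]
 [311. 102.]] S [[375. 116.]
 [348. 180.]]
14 [[586.  11. 249.]
 [618.  11. 210.]] T [[300. 135.]
 [299. 103.]] S [[383. 120.]
 [356. 185.]]
```

```bash
cat >> h.py <<'E'
def delta(p,Rt):
    s=r.sense(); R0=s['tcp_rot']; d=R0.T@(np.array(p)-s['tcp_pos']); w=R.from_matrix(R0.T@Rt).as_rotvec()
    print('clock',round(s['clock'],2),'w',w.round(4),'d',d.round(2))
def down(yaw):
    c,s=np.cos(np.radians(yaw)),np.sin(np.radians(yaw)); return np.array([[s,-c,0],[-c,-s,0],[0,0,-1.]])
def tilt(yaw,t=40): # tool z = forward-down along prong of rack yaw
    a=np.radians(yaw); u=np.array([np.cos(a),np.sin(a),0]); k=np.array([0,0,1.]); t=np.radians(t)
    z=np.sin(t)*u-np.cos(t)*k; y=-(np.cos(t)*u+np.sin(t)*k); return np.c_[np.cross(y,z),y,z]
def wproj(P,pos,Rt):
    i=r.camera_info('wrist');M=np.linalg.inv(i['tool_from_camera']);q=(np.atleast_2d(P)-pos)@Rt; q=q@M[:3,:3].T+M[:3,3]
    rr=np.hypot(q[:,0],q[:,1]);th=np.arctan2(rr,q[:,2]);return np.c_[i['cx']+i['fx']*th*q[:,0]/rr,i['cy']+i['fy']*th*q[:,1]/rr]
def wray(uv): # unit ray in tool coords + origin
    i=r.camera_info('wrist');T=i['tool_from_camera'];x=(np.array(uv)-[i['cx'],i['cy']])/i['fx'];th=np.hypot(*x)
    v=np.r_[np.sin(th)*x/th,np.cos(th)];return T[:3,3],T[:3,:3]@v
E
python3 -c "
from h import *
delta([452,-30,120],down(12.2))"
```

```text
clock 0.7 w [-0.     -0.      0.2519] d [-320.58 -390.6    85.45]
```

Call:
{"name": "jog_arm", "arguments": {"rows": [[[0, 0, 0.252, -321, -391, 85, 0], [0, 0, 0.252, -321, -391, 85, 0], [0, 0, 0.252, -321, -391, 85, 0], [0, 0, 0.252, -321, -391, 85, 0], [0, 0, 0.252, -321, -391, 85, 0], [0, 0, 0.252, -321, -391, 85, 0], [0, 0, 0.252, -321, -391, 85, 0], [0, 0, 0.252, -321, -391, 85, 0], [0, 0, 0.252, -321, -391, 85, 0], [0, 0, 0.252, -321, -391, 85, 0], [0, 0, 0.252, -321, -391, 85, 0], [0, 0, 0.252, -321, -391, 85, 0]]]}}

```text
clock: 1.9
tcp_pos: [452.3, -28.2, 120.1]
tcp_rot: [[0.214, -0.977, -0.001], [-0.977, -0.214, 0.0], [-0.0, 0.001, -1.0]]
ft_force: [0.1, -0.8, -0.5]
opening: 94.1
```

Run:
```python
from h import *
s=r.sense();print(s['clock'],s['tcp_pos'],s['qpos'])
im,d=r.get_image('wrist');np.save('w1.npy',im);np.save('w1d.npy',d);save('w1',cv2.resize(im,(800,600)))
```

```text
1.9 [452.3392944  -28.20614624 120.11486516] [-8.20020114e+00  1.04498841e+01  1.07765793e+02  1.16240107e-04
  6.18245722e+01  6.94393798e+01]
```

View pics/w1.png

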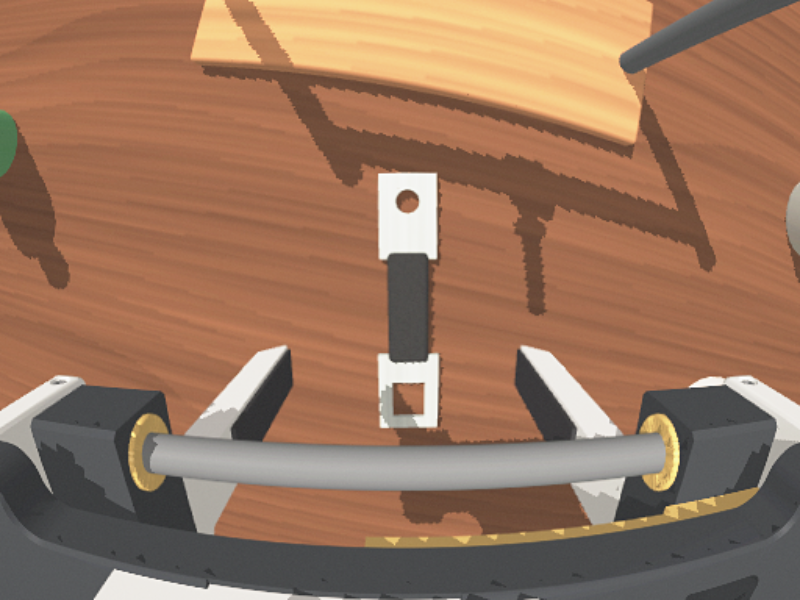

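The wrist view shows the opener aligned vertically. In the 800x600 view, the hole is at (407,201), the grip at (408,307) and the mouth at (409,399).

Run:
```python
from h import *
s=r.sense()
for n,uv,z in(('eye',(407.3,201.3),7),('gripc',(408.5,307),12),('mouth',(408.7,399),7)):
    o,v=wray(((uv[0]+.5)*.64-.5,(uv[1]+.5)*.64-.5)); Rt=s['tcp_rot'];o=s['tcp_pos']+Rt@o;v=Rt@v
    print(n,(o+v*(z-o[2])/v[2]).round(1), (Rt.T@(o+v*(z-o[2])/v[2]-s['tcp_pos'])).round(1))
```

```text
eye [517.6 -16.8   7. ] [  1.6 -66.7 113.4]
gripc [452.7 -31.8  12. ] [ 2.400e+00 -1.000e-01  1.084e+02]
mouth [388.  -46.3   7. ] [  2.8  66.2 113.4]
```

Call:
{"name": "jog_arm", "arguments": {"rows": [[[0, 0, -0.009, 2.2, 1.2, 45, 0], [0, 0, -0.009, 2.2, 1.2, 90, 0], [0, 0, -0.009, 2.2, 1.2, 110, 0], [0, 0, -0.009, 2.2, 1.2, 117, 0], [0, 0, -0.009, 2.2, 1.2, 117, 0], [0, 0, -0.009, 2.2, 1.2, 117, 1], [0, 0, -0.009, 2.2, 1.2, 117, 1], [0, 0, -0.009, 2.2, 1.2, 117, 1], [0, 0, -0.009, 2.2, 1.2, 117, 1], [0, 0, -0.009, 2.2, 1.2, 117, 1], [0, 0, -0.009, 2.2, 1.2, 117, 1], [0, 0, -0.009, 2.2, 1.2, 117, 1]]], "newtons": 40}}

```text
clock: 3.15
tcp_pos: [451.3, -31.8, 3.4]
tcp_rot: [[0.222, -0.975, -0.0], [-0.975, -0.222, -0.0], [0.0, 0.0, -1.0]]
ft_force: [0.5, -0.4, -0.1]
opening: 41.6
```

Call:
{"name": "jog_arm", "arguments": {"rows": [[[0, 0, 0, 0, 0, 0, 1], [0, 0, 0, 0, 0, 0, 1], [0, 0, 0, 0, 0, 0, 1], [0, 0, 0, 0, 0, 0, 1], [0, 0, 0, 0, 0, 0, 1], [0, 0, 0, 0, -10, -20, 1], [0, 0, 0, 0, -20, -60, 1], [0, 0, 0, 0, 0, -100, 1], [0, 0, 0, 0, 0, -130, 1], [0, 0, 0, 0, 0, -130, 1]]], "newtons": 40}}

```text
clock: 4.15
tcp_pos: [452.9, -32.1, 137.1]
tcp_rot: [[0.221, -0.975, 0.006], [-0.975, -0.221, -0.001], [0.002, -0.006, -1.0]]
ft_force: [-0.1, 0.4, -1.1]
opening: 25.6
```

Run:
```python
from h import *
im,d=r.get_image('wrist');np.save('w2.npy',im);np.save('w2d.npy',d);save('w2',cv2.resize(im,(800,600)))
s=r.sense();print(s['opening'],s['tcp_pos'],s['ft_force'])
# plan
rp=np.array([643.6,-2.0]);a=np.radians(1.47);Rz=R.from_euler('z',a).as_matrix()
ax=Rz@np.array([-.643,0,.766]);B=np.r_[rp,0]+Rz@np.array([-12,2,195])
Rt=tilt(1.47);print('ax',ax,Rt[:,2]);print('tip',B+70*ax)
# hole in tool frame ~ (0,-68, -? ) TCP 3.4 vs plate 7 -> z=-3.6
h=np.array([0,-68,-3.6])
for L in(110,85,22): 
    p=B+L*ax-Rt@h; print(L,p.round(1)); delta(p,Rt)
```

```text
25.48241532863152 [452.05902795 -31.94557144 134.75037242] [ 0.72191933  0.58301012 -2.03420006]
ax [-0.64278838 -0.01649522  0.766     ] [ 0.64257606  0.01648977 -0.76604444]
tip [586.55745527  -1.46316569 248.62      ]
110 [511.1  -3.4 232.8]
clock 4.2 w [0.693  0.068  0.1899] d [-14.64 -64.15 -97.89]
85 [527.2  -3.  213.6]
clock 4.2 w [0.693  0.068  0.1899] d [-11.51 -79.86 -78.69]
22 [567.7  -1.9 165.4]
clock 4.2 w [0.693  0.068  0.1899] d [  -3.62 -119.45  -30.31]
```

View pics/w2.png

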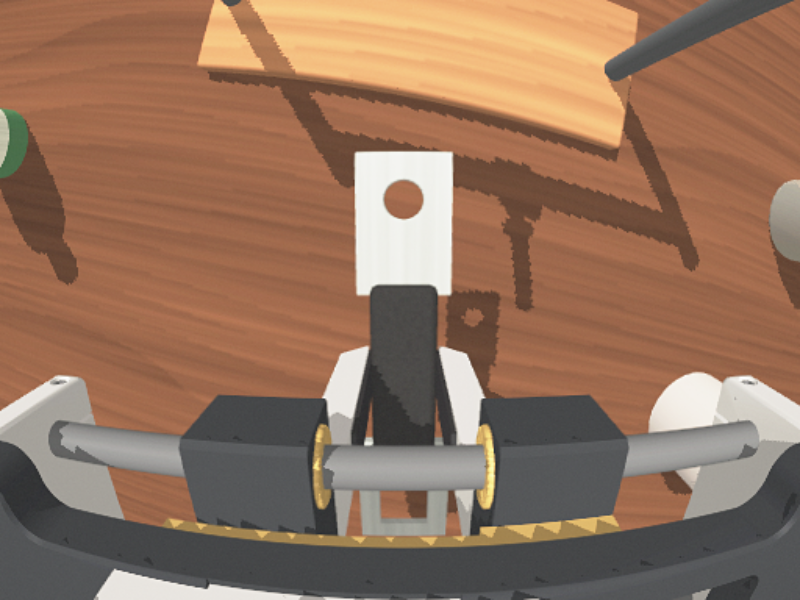

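The opener is held straight. The hole is at view (403,199), and brown counter shows through it. Next I move to the pre-insert pose, 40 mm beyond the tip.

Call:
{"name": "jog_arm", "arguments": {"rows": [[[0.693, 0.068, 0.19, -15, -64, -98, 1], [0.693, 0.068, 0.19, -15, -64, -98, 1], [0.693, 0.068, 0.19, -15, -64, -98, 1], [0.693, 0.068, 0.19, -15, -64, -98, 1], [0.693, 0.068, 0.19, -15, -64, -98, 1], [0.693, 0.068, 0.19, -15, -64, -98, 1], [0.693, 0.068, 0.19, -15, -64, -98, 1], [0.693, 0.068, 0.19, -15, -64, -98, 1], [0.693, 0.068, 0.19, -15, -64, -98, 1]]]}}

```text
clock: 5.1
tcp_pos: [511.4, -3.1, 232.9]
tcp_rot: [[0.026, -0.767, 0.641], [-1.0, -0.02, 0.017], [0.0, -0.642, -0.767]]
ft_force: [-0.8, -0.2, -0.9]
opening: 25.5
```

```bash
cat > look.py <<'E'
from h import *
import sys
n=sys.argv[1]
s=r.sense()
im,d=r.get_image('wrist');np.save(n+'.npy',im);np.save(n+'d.npy',d)
big=cv2.resize(im[60:210,150:370],None,fx=3.5,fy=3.5,interpolation=cv2.INTER_CUBIC); save(n,big)
print(s['clock'],s['opening'],s['tcp_pos'].round(2),s['ft_force'].round(2),s['qpos'].round(1))
Rt=s['tcp_rot']; print('tool z',Rt[:,2].round(4))
E
python3 look.py w3
```

```text
5.1 25.50421226784753 [511.44  -3.12 232.94] [-0.82 -0.18 -0.85] [ -7.5  -9.  120.2  11.7  29.8  72.9]
tool z [ 0.6414  0.0167 -0.767 ]
```

View pics/w3.png

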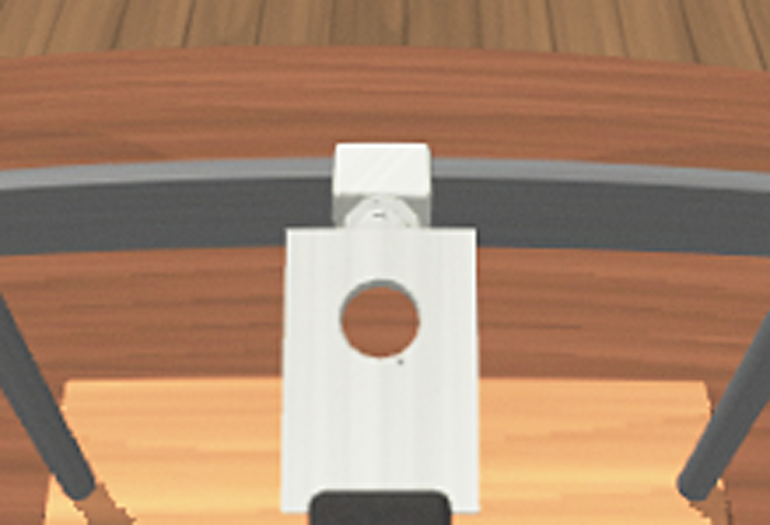

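```bash
cat > fit.py <<'E'
from h import *
import sys
n=sys.argv[1];d=np.load(n+'d.npy');im=np.load(n+'.npy')
i=r.camera_info('wrist');T=i['tool_from_camera']
v,u=np.mgrid[60:230,150:370]
x=(u-i['cx'])/i['fx'];y=(v-i['cy'])/i['fy'];th=np.hypot(x,y)+1e-9
ray=np.stack([np.sin(th)*x/th,np.sin(th)*y/th,np.cos(th)],-1)
P=ray/ray[...,2:]*d[60:230,150:370,None]; P=P@T[:3,:3].T+T[:3,3]
c=im[60:230,150:370].astype(int); 
ok=(d[60:230,150:370]>0)&(abs(P[...,0])<19)&(P[...,2]<60)&(P[...,2]>-40)&(P[...,1]>-100)&(P[...,1]<-38)
pl=ok&(c.min(-1)>150)
Q=P[pl];
for _ in range(5):
    A=np.c_[Q[:,:2],np.ones(len(Q))];k=np.linalg.lstsq(A,Q[:,2],rcond=None)[0];e=abs(A@k-Q[:,2]);Q=Q[e<max(2,2*np.median(e))]
print('plate z = %.3f x + %.3f y + %.2f'%tuple(k),'pitch deg',np.degrees(np.arctan(k[1])),len(Q),'y range',np.percentile(Q[:,1],[1,99]),'x',np.percentile(Q[:,0],[1,99]))
np.save('P_'+n,P)
E
python3 fit.py w2; python3 fit.py w3
```

```text
plate z = -0.000 x + 0.001 y + -5.27 pitch deg 0.08088718443288828 4474 y range [-85.46020729 -38.39740362] x [-18.50170465  16.59934811]
plate z = -0.003 x + -0.350 y + -3.27 pitch deg -19.286098364549947 2098 y range [-68.79887675 -38.47236538] x [-18.44035309  16.71803047]
```

In w3 the plate is pitched 19° in the jaws. The hole end most likely brushed the prong while the position led the rotation. I'll lay the opener flat on the counter, re-grip it harder, and come in by a safer path that rotates first.

Run:
```python
from h import *
delta([440,-20,240],tilt(1.47)); delta([440,-20,60],down(5)); delta([440,-20,3.4],down(5))
```

```text
clock 5.15 w [0.0012 0.0002 0.0002] d [ 15.05  50.47 -51.49]
clock 5.15 w [-0.6967 -0.0214 -0.0588] d [ 15.05 166.    86.54]
clock 5.15 w [-0.6967 -0.0214 -0.0588] d [ 15.05 202.33 129.95]
```

Call:
{"name": "jog_arm", "arguments": {"rows": [[[0, 0, 0, 8, 25, -26, 1], [0, 0, 0, 15, 50, -51, 1], [-0.15, 0, 0, 15, 60, -40, 1], [-0.3, -0.01, -0.02, 15, 75, -20, 1], [-0.45, -0.015, -0.04, 15, 100, 10, 1], [-0.6, -0.02, -0.05, 15, 130, 45, 1], [-0.697, -0.021, -0.059, 15, 166, 87, 1], [-0.697, -0.021, -0.059, 15, 166, 87, 1], [-0.697, -0.021, -0.059, 15, 172, 94, 1], [-0.697, -0.021, -0.059, 15, 178, 101, 1], [-0.697, -0.021, -0.059, 15, 178, 101, 1]]]}}

```text
clock: 6.25
tcp_pos: [440.5, -20.1, 42.6]
tcp_rot: [[0.087, -0.996, 0.004], [-0.996, -0.087, -0.001], [0.001, -0.004, -1.0]]
ft_force: [0.5, -0.7, -0.5]
opening: 25.4
```

```bash
python3 look.py w4;python3 fit.py w4; python3 -c "
from h import *
delta([440,-20,3.4],down(5))"
```

```text
6.25 25.374281486184525 [440.48 -20.11  42.61] [ 0.55 -0.68 -0.49] [ -7.4  16.2 113.2  -0.   50.4  77.7]
tool z [ 3.6e-03 -8.0e-04 -1.0e+00]
plate z = -0.007 x + -0.343 y + -2.80 pitch deg -18.946030139544593 2257 y range [-69.21757079 -38.2864777 ] x [-18.37121987  16.73013128]
clock 6.3 w [-0.0037 -0.0012 -0.0002] d [-0.27  0.83 39.62]
```

View pics/w4.png

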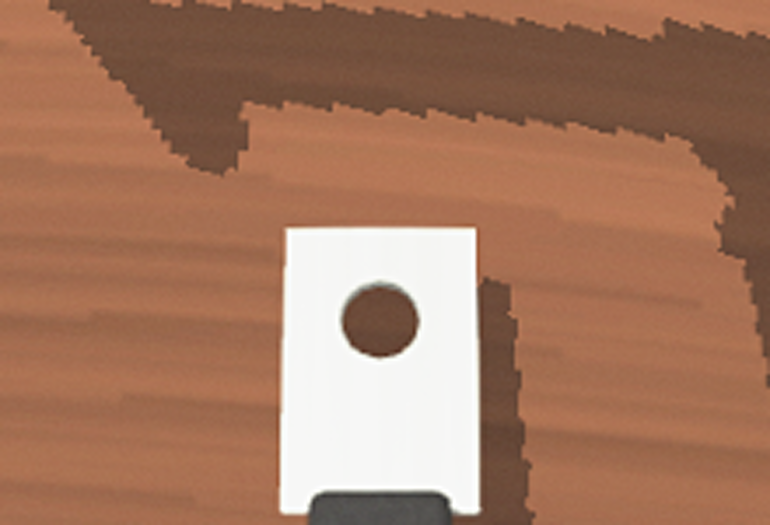

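Call:
{"name": "jog_arm", "arguments": {"rows": [[[0, 0, 0, 0, 0, 12, 1], [0, 0, 0, 0, 0, 17, 1], [0, 0, 0, 0, 0, 20, 1], [0, 0, 0, 0, 0, 23, 1], [0, 0, 0, 0, 0, 26, 1], [0, 0, 0, 0, 0, 29, 1], [0, 0, 0, 0, 0, 32, 1], [0, 0, 0, 0, 0, 35, 1], [0, 0, 0, 0, 0, 37, 1], [0, 0, 0, 0, 0, 39, 1], [0, 0, 0, 0, 0, 39, 1]]], "newtons": 8}}

```text
clock: 7.4
tcp_pos: [441.2, -20.1, 4.2]
tcp_rot: [[0.087, -0.996, 0.005], [-0.996, -0.087, -0.001], [0.001, -0.005, -1.0]]
ft_force: [0.4, 1.5, 2.9]
opening: 26.1
```

Call:
{"name": "jog_arm", "arguments": {"rows": [[[0, 0, 0, 0, 0, 0, 0.4], [0, 0, 0, 0, 0, 0, 0.4], [0, 0, 0, 0, 0, 0, 0.4], [0, 0, 0, 0, 0, 0, 0.4]]]}}

```text
clock: 7.8
tcp_pos: [441.2, -20.1, 4.2]
tcp_rot: [[0.087, -0.996, 0.005], [-0.996, -0.087, -0.001], [0.001, -0.004, -1.0]]
ft_force: [0.1, -0.3, 0.0]
opening: 54.3
```

```bash
python3 look.py w5;python3 fit.py w5
```

```text
7.8 54.295828681358806 [441.18 -20.14   4.17] [ 0.07 -0.3   0.02] [ -7.4  20.6 114.   -0.   45.1  77.7]
tool z [ 4.6e-03 -8.0e-04 -1.0e+00]
plate z = 0.001 x + -0.001 y + -4.08 pitch deg -0.05615896062258795 3086 y range [-72.64216458 -38.24912158] x [-18.52349823  16.68371456]
```

View pics/w5.png

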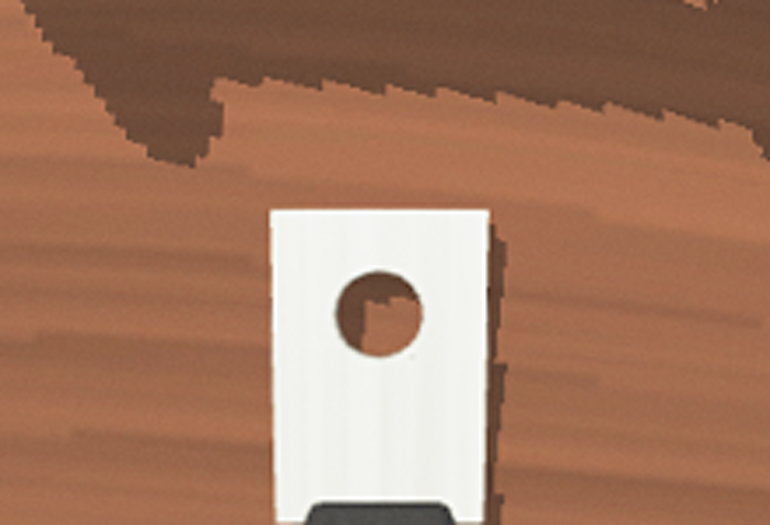

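Call:
{"name": "jog_arm", "arguments": {"rows": [[[0, 0, 0, 0, 6, 0, 0.4], [0, 0, 0, 0, 12, 0.5, 0.4], [0, 0, 0, 0, 12, 0.5, 1], [0, 0, 0, 0, 12, 0.5, 1], [0, 0, 0, 0, 12, 0.5, 1], [0, 0, 0, 0, 12, 0.5, 1], [0, 0, 0, 0, 12, 0.5, 1], [0, 0, 0, 0, 12, 0.5, 1], [0, 0, 0, 0, 12, 0.5, 1], [0, 0, 0, 0, 12, 0.5, 1]]], "newtons": 60}}

```text
clock: 8.85
tcp_pos: [429.4, -21.2, 3.7]
tcp_rot: [[0.087, -0.996, 0.005], [-0.996, -0.087, -0.001], [0.001, -0.005, -1.0]]
ft_force: [0.8, -0.0, 0.4]
opening: 25.4
```

Call:
{"name": "jog_arm", "arguments": {"rows": [[[0, 0, 0, 0, 0, -20, 1], [0, 0, 0, 0, 0, -50, 1], [0, 0, 0, 0, 0, -80, 1], [0, 0, 0, 0, 0, -110, 1], [0, 0, 0, 0, 0, -130, 1], [0, 0, 0, 0, 0, -130, 1]]]}}

```text
clock: 9.45
tcp_pos: [429.7, -21.2, 135.7]
tcp_rot: [[0.087, -0.996, 0.009], [-0.996, -0.087, -0.001], [0.002, -0.009, -1.0]]
ft_force: [-0.4, -0.9, -1.4]
opening: 25.7
```

```bash
python3 look.py w6;python3 fit.py w6; python3 -c "
from h import *
delta([440,-4,240],tilt(1.47))"
```

```text
9.45 25.669644094262317 [429.74 -21.18 135.74] [-0.35 -0.91 -1.37] [ -7.7   6.  110.6  -0.   62.9  77.3]
tool z [ 0.0089 -0.0013 -1.    ]
plate z = 0.001 x + -0.003 y + -4.69 pitch deg -0.1718404846460691 4369 y range [-84.93654876 -38.42252234] x [-18.44066756  16.65564879]
clock 9.5 w [0.6915 0.0201 0.0593] d [ -15.92  -13.14 -105.94]
```

View pics/w6.png

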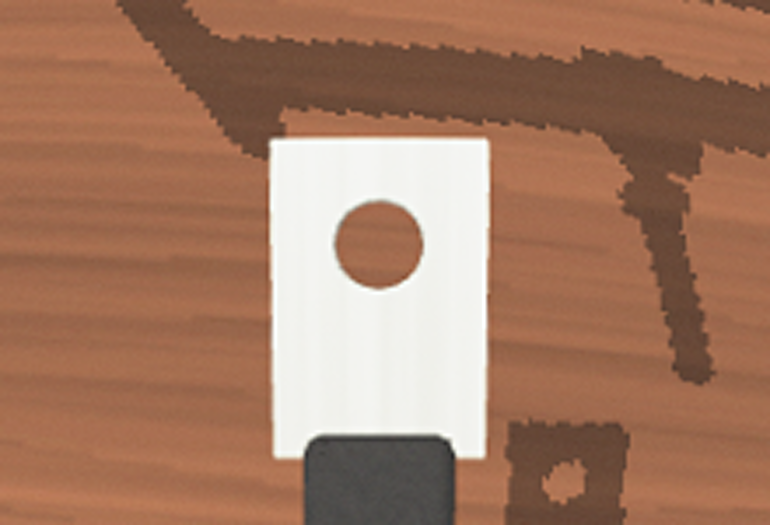

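The plate is flat again, with the hole at crop (379,244). I'll rotate here, well back from the rack.

Call:
{"name": "jog_arm", "arguments": {"rows": [[[0.12, 0.003, 0.01, -4, -3, -26, 1], [0.24, 0.007, 0.02, -8, -6, -52, 1], [0.36, 0.01, 0.03, -12, -9, -78, 1], [0.48, 0.014, 0.04, -16, -13, -106, 1], [0.6, 0.018, 0.05, -16, -13, -106, 1], [0.692, 0.02, 0.059, -16, -13, -106, 1], [0.692, 0.02, 0.059, -16, -13, -106, 1], [0.692, 0.02, 0.059, -16, -13, -106, 1]]]}}

```text
clock: 10.3
tcp_pos: [439.7, -4.0, 239.3]
tcp_rot: [[0.026, -0.768, 0.64], [-1.0, -0.02, 0.017], [-0.0, -0.64, -0.768]]
ft_force: [-0.8, -1.1, -1.0]
opening: 25.3
```

```bash
python3 look.py w7;python3 fit.py w7
python3 - <<'E'
from h import *
s=r.sense();Rt=s['tcp_rot']
o,v=wray((257.9,129.4));h=o+v*(-5-o[2])/v[2];print('hole tool',h)
# prong: image proj of predicted tip
d=np.load('w7d.npy')
Rz=R.from_euler('z',1.47,degrees=True).as_matrix();B=np.array([643.6,-2,0])+Rz@np.array([-12,2,195]);ax=Rz@np.array([-.643,0,.766])
for L in(70,45,20): print(L,wproj(B+L*ax,s['tcp_pos'],Rt))
p=B+95*ax-tilt(1.47)@h;delta(p,tilt(1.47))
E
```

```text
10.3 25.282596204180308 [439.66  -4.   239.3 ] [-0.77 -1.09 -1.01] [ -9.7 -21.  128.   12.8  34.4  70.8]
tool z [ 0.6402  0.0167 -0.768 ]
plate z = 0.001 x + -0.002 y + -4.90 pitch deg -0.091197776612528 4260 y range [-84.02449058 -38.52859723] x [-18.49197364  16.58438499]
hole tool [ -1.00445063 -66.7496751   -5.        ]
70 [[260.53408559  71.4610937 ]]
45 [[260.32889633  76.01199836]]
20 [[260.15572115  79.86146111]]
clock 10.35 w [0.0025 0.0003 0.0003] d [  2.24 -51.39  67.2 ]
```

View pics/w7.png

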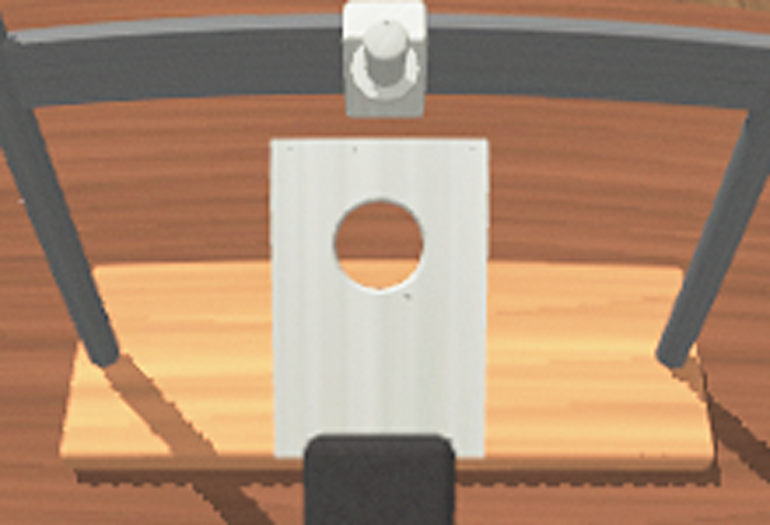

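The plate is flat (pitch -0.1°). The prong tip is at crop (386,36), about 1.4 px from its predicted place. Now I'll line the hole up in front of the tip.

Call:
{"name": "jog_arm", "arguments": {"rows": [[[0.002, 0, 0, 1, -20, 0, 1], [0.002, 0, 0, 2, -40, 10, 1], [0.002, 0, 0, 2, -52, 30, 1], [0.002, 0, 0, 2, -52, 50, 1], [0.002, 0, 0, 2, -52, 62, 1], [0.002, 0, 0, 2, -52, 65, 1], [0.002, 0, 0, 2, -52, 65, 1], [0.002, 0, 0, 2, -52, 65, 1]]]}}

```text
clock: 11.15
tcp_pos: [521.7, -3.9, 223.5]
tcp_rot: [[0.026, -0.766, 0.642], [-1.0, -0.02, 0.017], [0.0, -0.642, -0.767]]
ft_force: [0.1, 0.3, -0.9]
opening: 25.3
```

```bash
python3 look.py w8;python3 fit.py w8
python3 - <<'E'
from h import *
im=np.load('w8.npy'); save('w8b',cv2.resize(im[100:160,225:295],None,fx=10,fy=10,interpolation=cv2.INTER_CUBIC))
E
```

```text
11.15 25.29763133824155 [521.75  -3.87 223.53] [ 0.05  0.26 -0.95] [ -7.4  -6.8 119.7  12.2  28.1  72.3]
tool z [ 0.642   0.0168 -0.7665]
plate z = 0.002 x + -0.008 y + -5.25 pitch deg -0.48562855245234743 4084 y range [-84.01017985 -38.48623846] x [-18.51665804  16.5791238 ]
```

View pics/w8b.png

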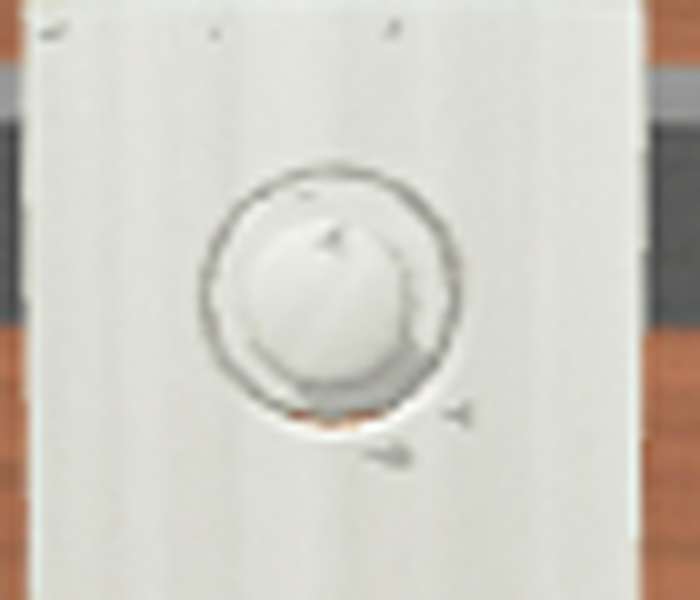

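```bash
cat > tip.py <<'E'
from h import *
import sys
n=sys.argv[1];d=np.load(n+'d.npy');i=r.camera_info('wrist');T=i['tool_from_camera']
v,u=np.mgrid[100:160,225:295];x=(u-i['cx'])/i['fx'];y=(v-i['cy'])/i['fy'];th=np.hypot(x,y)+1e-9
ray=np.stack([np.sin(th)*x/th,np.sin(th)*y/th,np.cos(th)],-1)
dd=d[100:160,225:295];P=ray/ray[...,2:]*dd[...,None];P=P@T[:3,:3].T+T[:3,3]
z=P[...,2]; z[dd==0]=99
print(z[19:44:1,18:50:2].round().astype(int))
pl=(abs(P[...,0])<17)&(abs(z+5)<2.0)
# hole = not plate within region
hole=~(abs(z+5)<2.5)&(np.hypot(u-258,v-129.3)<15.5)
print('hole px centroid',u[hole].mean(),v[hole].mean(),hole.sum(), 'equiv diam px',2*np.sqrt(hole.sum()/np.pi))
zt=np.percentile(z[hole],25)
for lim in (zt+2.5,zt+4):
    t=hole&(z<lim); print('tip z',z[t].mean().round(1),'px',u[t].mean().round(2),v[t].mean().round(2),t.sum(),'tool',P[t].mean(0).round(2),'rng',np.ptp(P[t],axis=0).round(1))
o,vv=wray((u[hole].mean(),v[hole].mean()));print('hole tool',o+vv*(-5-o[2])/vv[2])
E
python3 tip.py w8
```

```text
[[ -5  -6  -5  -5  -4  74  72  73  72  72  73  -5  -5  -4  -5  -5]
 [ -5  -5  -4  -4  72  72  73  73  73  73  74  75  -5  -5  -4  -3]
 [ 99  -6  -6  -2  72  73  73  74  73  73  74  73  -4  -4  -4  -5]
 [ -6  -5  -4  74  72  72  73  25  23  74  73  73  74  -4  -4  -5]
 [ -6  -4  -4  72  72  24  23  24  23  24  73  73  73  -3  -4  -4]
 [ -4  -6  -2  73  73  23  24  23  23  23  73  73  73  -2  -5  -5]
 [ -6  -4  74  72  73  24  23  23  23  23  24  74  74  87  -5  -5]
 [ -4  -5  73  74  24  22  24  23  23  23  24  73  73  88  -5  -4]
 [ -5  -5  74  72  22  22  24  24  24  22  23  73  73  73  -5  -4]
 [ -6  -5  72  73  23  21  23  23  23  25  23  25  73  73  -5  -3]
 [ -5  -3  74  72  23  23  24  23  22  23  23  23  72  74  -6  -5]
 [ -4  -5  74  73  23  23  23  23  24  23  22  23  74  74  -5  -4]
 [ -4  -4  74  72  24  22  25  24  23  23  23  22  73  72  -5  -4]
 [ -7  -3  73  73  24  22  24  22  23  23  24  24  74  96  -7  -6]
 [ -5  -4  73  72  24  24  23  23  23  23  23  25  74  96  -5  -5]
 [ -5  -6  74  74  23  24  22  23  24  23  22  72  73  99  -4  -5]
 [ -3  -5  -3  74  24  23  2
[... 176 characters left out ...]
-5  -5  -5  -2  73  73  24  23  24  73  73  73  -4  -6  -5  -4]
 [ -6  -5  -5  -5  75  73  72  73  74  73  74 104  -4  -4  -5  -4]
 [ -5  -4  -5  -5  -4  73  73  73  73  74  74  -3  -5  -6  -5  -5]
 [ -5  -6  -5  -4  -6  -2 329  73  74 326  -3  -6  -5  -5  -3  -4]
 [ -5  -5  -4  -5  -5  -5  -4 327 328  -5  -4  -4  -4  -4  -4  -4]
 [ 99  -4  -4  -4  -4  -4  -5  -5  -5  -5  -4  -4  -4  -5  -5  -5]]
hole px centroid 257.88589211618256 129.5207468879668 482 equiv diam px 24.77299861870477
tip z 21.9 px 257.25 130.0 223 tool [ -1.45 -66.06  21.86] rng [14.3 14.3 27.5]
tip z 21.9 px 257.25 130.0 223 tool [ -1.45 -66.06  21.86] rng [14.3 14.3 27.5]
hole tool [ -1.01280936 -66.67850147  -5.        ]
```

Depth gives the tip 28 mm beyond the plate surface, the collar at 73 mm, and a lateral error of (-0.4, +0.6) mm. I'll correct that and thread 36 mm.

Call:
{"name": "jog_arm", "arguments": {"rows": [[[0, 0, 0, -0.4, 0.6, 8, 1], [0, 0, 0, -0.4, 0.6, 14, 1], [0, 0, 0, -0.4, 0.6, 18, 1], [0, 0, 0, -0.4, 0.6, 21, 1], [0, 0, 0, -0.4, 0.6, 24, 1], [0, 0, 0, -0.4, 0.6, 27, 1], [0, 0, 0, -0.4, 0.6, 30, 1], [0, 0, 0, -0.4, 0.6, 33, 1], [0, 0, 0, -0.4, 0.6, 36, 1], [0, 0, 0, -0.4, 0.6, 36, 1]]]}}

```text
clock: 12.2
tcp_pos: [544.4, -2.9, 195.4]
tcp_rot: [[0.026, -0.766, 0.642], [-1.0, -0.02, 0.017], [0.0, -0.642, -0.766]]
ft_force: [-1.1, 0.5, -1.2]
opening: 25.5
```

```bash
python3 look.py w9;python3 fit.py w9; python3 tip.py w9 | tail -4
python3 - <<'E'
from h import *
im=np.load('w9.npy'); save('w9b',cv2.resize(im[100:160,225:295],None,fx=10,fy=10,interpolation=cv2.INTER_CUBIC))
E
```

```text
12.2 25.498841105990696 [544.43  -2.89 195.37] [-1.09  0.51 -1.24] [ -6.8  -1.3 118.7  13.5  23.5  71.2]
tool z [ 0.6421  0.0168 -0.7664]
plate z = 0.003 x + -0.013 y + -5.49 pitch deg -0.7239013664188977 3664 y range [-81.24279423 -38.53687936] x [-18.4887461   16.62223748]
hole px centroid 257.83958333333334 129.56666666666666 480 equiv diam px 24.721548929484133
tip z -13.0 px 257.99 129.69 320 tool [ -0.95 -66.67 -12.97] rng [11.1 11.3  4.3]
tip z -13.0 px 257.97 129.66 322 tool [ -0.96 -66.69 -12.96] rng [11.2 11.3  5.2]
hole tool [ -1.0396244 -66.6516948  -5.       ]
```

View pics/w9b.png

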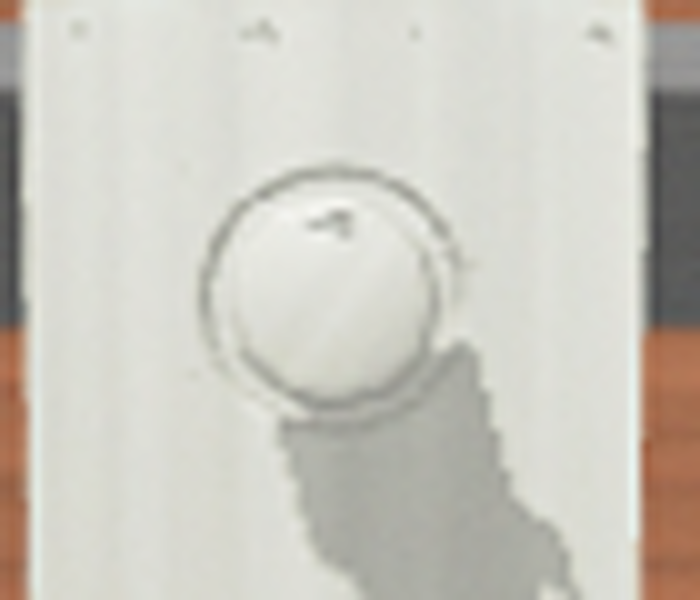

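The prong tip is through the hole, centred to within 0.1 mm, with no contact force. I'll continue toward the collar.

Call:
{"name": "jog_arm", "arguments": {"rows": [[[0, 0, 0, 0, 0, 4, 1], [0, 0, 0, 0, 0, 8, 1], [0, 0, 0, 0, 0, 12, 1], [0, 0, 0, 0, 0, 16, 1], [0, 0, 0, 0, 0, 20, 1], [0, 0, 0, 0, 0, 24, 1], [0, 0, 0, 0, 0, 28, 1], [0, 0, 0, 0, 0, 31, 1], [0, 0, 0, 0, 0, 34, 1], [0, 0, 0, 0, 0, 34, 1]]]}}

```text
clock: 13.25
tcp_pos: [566.3, -2.3, 169.2]
tcp_rot: [[0.026, -0.766, 0.642], [-1.0, -0.02, 0.017], [-0.0, -0.642, -0.767]]
ft_force: [0.1, 0.8, -1.3]
opening: 25.2
```

```bash
python3 look.py w10;python3 fit.py w10; python3 tip.py w10 | tail -4
```

```text
13.25 25.187161934660544 [566.29  -2.31 169.16] [ 0.13  0.84 -1.28] [ -6.4   4.1 117.3  15.2  19.6  69.7]
tool z [ 0.6419  0.0168 -0.7666]
plate z = 0.001 x + -0.012 y + -5.40 pitch deg -0.668687772564057 3710 y range [-82.30571534 -38.54202107] x [-18.50600861  16.60886354]
hole px centroid 258.0509433962264 130.39811320754717 530 equiv diam px 25.977239243415305
tip z -47.2 px 258.02 130.53 514 tool [ -0.93 -66.69 -47.16] rng [11.5 11.6  4.8]
tip z -47.1 px 258.05 130.5 518 tool [ -0.92 -66.7  -47.14] rng [11.6 11.6  6. ]
hole tool [ -0.91682102 -66.16520626  -5.        ]
```

View pics/w10.png

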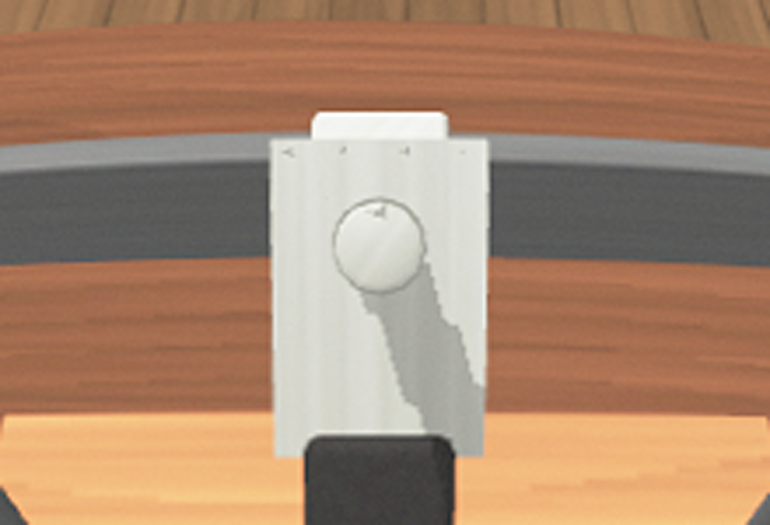

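About 3.5 mm is left to the collar.

Call:
{"name": "jog_arm", "arguments": {"rows": [[[0, 0, 0, 0, 0, 1, 1], [0, 0, 0, 0, 0, 2, 1], [0, 0, 0, 0, 0, 3, 1], [0, 0, 0, 0, 0, 3.5, 1], [0, 0, 0, 0, 0, 4, 1], [0, 0, 0, 0, 0, 4, 1]]]}}

```text
clock: 13.9
tcp_pos: [568.8, -2.2, 166.2]
tcp_rot: [[0.026, -0.766, 0.642], [-1.0, -0.02, 0.017], [-0.0, -0.642, -0.767]]
ft_force: [-0.5, -0.1, -1.0]
opening: 25.3
```

```bash
python3 look.py w11;python3 fit.py w11; python3 tip.py w11 | tail -4
```

```text
13.9 25.322618289207558 [568.8   -2.23 166.23] [-0.52 -0.12 -0.99] [ -6.3   4.7 117.1  15.4  19.2  69.4]
tool z [ 0.642   0.0168 -0.7665]
plate z = 0.002 x + -0.008 y + -5.48 pitch deg -0.43856426863289794 3786 y range [-82.99110774 -38.52201558] x [-18.55259779  16.60392624]
hole px centroid 257.98223801065717 130.81172291296625 563 equiv diam px 26.77375326109316
tip z -51.0 px 257.96 130.81 553 tool [ -0.96 -66.63 -50.99] rng [11.2 11.7  4.6]
tip z -51.0 px 257.98 130.84 557 tool [ -0.95 -66.61 -50.97] rng [11.3 11.8  5.3]
hole tool [ -0.95660153 -65.92312891  -5.        ]
```

Call:
{"name": "jog_arm", "arguments": {"rows": [[[0, 0, 0, 0, 0, 0.5, 1], [0, 0, 0, 0, 0, 1, 1], [0, 0, 0, 0, 0, 1.2, 1], [0, 0, 0, 0, 0, 1.2, 1]]]}}

```text
clock: 14.35
tcp_pos: [569.5, -2.2, 165.4]
tcp_rot: [[0.026, -0.766, 0.642], [-1.0, -0.02, 0.017], [-0.0, -0.642, -0.767]]
ft_force: [-4.2, -0.6, 0.8]
opening: 24.7
```

Contact felt at the collar (about 4 N). Release.

Call:
{"name": "jog_arm", "arguments": {"rows": [[[0, 0, 0, 0, 0, 0, 0], [0, 0, 0, 0, 0, 0, 0], [0, 0, 0, 0, 0, 0, 0], [0, 0, 0, 0, 0, 0, 0], [0, 0, 0, 0, 0, 0, 0], [0, 0, 0, 0, 0, 0, 0], [0, 0, 0, 0, 0, 0, 0], [0, 0, 0, 0, 0, 0, 0], [0, 0, 0, 0, 0, 0, 0], [0, 0, 0, 0, 0, 0, 0]]]}}

```text
clock: 15.35
tcp_pos: [569.5, -2.2, 165.3]
tcp_rot: [[0.026, -0.766, 0.642], [-1.0, -0.02, 0.017], [-0.0, -0.642, -0.767]]
ft_force: [-0.1, -0.7, -0.1]
opening: 94.1
```

```bash
python3 - <<'E'
from h import *
s=r.sense();im,d=r.get_image('wrist');np.save('w12.npy',im);np.save('w12d.npy',d);save('w12',cv2.resize(im,(800,600)));print(s['opening'],s['ft_force'])
E
python3 fit.py w12;python3 tip.py w12|tail -4
```

```text
94.07084636629699 [-0.10746726 -0.66621515 -0.11012938]
plate z = 0.003 x + 0.187 y + 4.54 pitch deg 10.579621231631666 3390 y range [-82.37752092 -38.25430951] x [-18.47837708  16.60511365]
hole px centroid 257.82047685834505 128.92286115007013 713 equiv diam px 30.130048048354833
tip z -52.1 px 258.07 130.83 565 tool [ -0.91 -66.63 -52.08] rng [11.1 11.7  4. ]
tip z -52.1 px 258.05 130.82 568 tool [ -0.92 -66.64 -52.07] rng [11.1 11.7  4.3]
hole tool [ -1.05077701 -67.02852684  -5.        ]
```

View pics/w12.png

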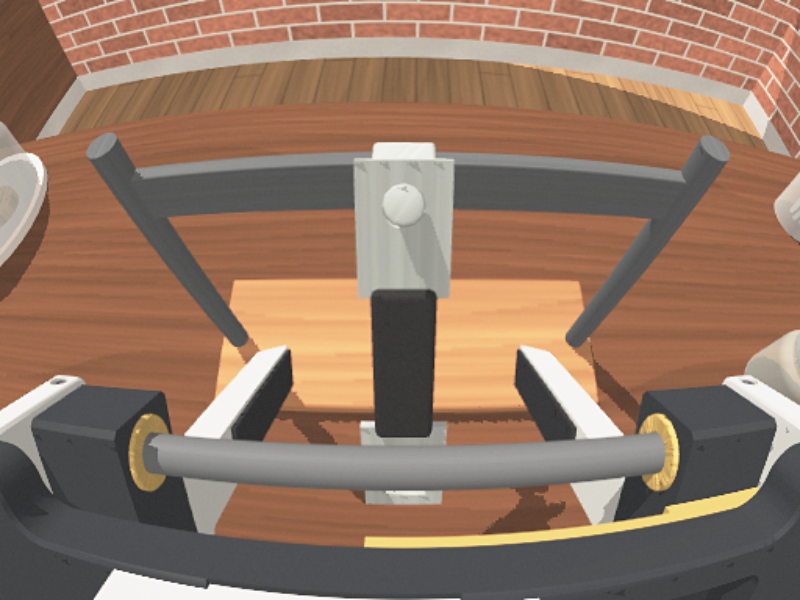

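Call:
{"name": "jog_arm", "arguments": {"rows": [[[0, 0, 0, 0, 0, -10, 0], [0, 0, 0, 0, 0, -30, 0], [0, 0, 0, 0, 0, -60, 0], [0, 0, 0, 0, 0, -100, 0], [0, 0, 0, 0, 30, -140, 0], [0, 0, 0, 0, 60, -150, 0], [0, 0, 0, 0, 60, -150, 0], [0, 0, 0, 0, 60, -150, 0]]]}}

```text
clock: 16.2
tcp_pos: [427.3, -6.1, 242.8]
tcp_rot: [[0.026, -0.765, 0.643], [-1.0, -0.02, 0.016], [0.0, -0.644, -0.765]]
ft_force: [0.7, -0.6, -0.1]
opening: 93.8
```

Run:
```python
from h import *
s=r.sense();print(s['clock'],s['tcp_pos'],s['ft_force'])
im,d=r.get_image('wrist');np.save('w13.npy',im);save('w13',cv2.resize(im,(800,600)))
im,d=r.get_image('scene');save('s13',cv2.resize(im[110:340,90:400],None,fx=2.5,fy=2.5,interpolation=2))
for n in('scene','top'):
    if n=='top': im,d=r.get_image('top')
    for t in('bottle','mug','jar'):
        for k in r.masks_of(t,n)[:1]:
            v,u=np.nonzero(k['pixels']&(d>0)); P=world(n,np.c_[u,v],d[v,u]);print(n,t,k['box'],np.percentile(P,[2,50,98],axis=0).round().tolist())
```

```text
16.2 [427.30937368  -6.12709061 242.79912974] [ 0.6799525  -0.62052159 -0.13519558]
scene bottle [353.9, 262.0, 391.1, 330.0] [[503.0, 318.0, 8.0], [534.0, 348.0, 123.0], [547.0, 373.0, 201.0]]
scene mug [179.0, 126.5, 208.2, 169.3] [[369.0, -336.0, 4.0], [413.0, -290.0, 53.0], [448.0, -256.0, 86.0]]
scene jar [110.5, 159.6, 145.4, 193.7] [[575.0, -380.0, 1.0], [612.0, -334.0, 65.0], [637.0, -318.0, 92.0]]
top bottle [85.8, 170.8, 130.1, 206.5] [[487.0, 314.0, 9.0], [510.0, 331.0, 129.0], [543.0, 364.0, 201.0]]
top mug [346.2, 206.3, 403.5, 246.4] [[371.0, -360.0, 0.0], [408.0, -309.0, 29.0], [446.0, -256.0, 86.0]]
top jar [371.6, 133.3, 407.3, 170.6] [[569.0, -379.0, 8.0], [595.0, -341.0, 88.0], [630.0, -318.0, 93.0]]
```

View pics/w13.png

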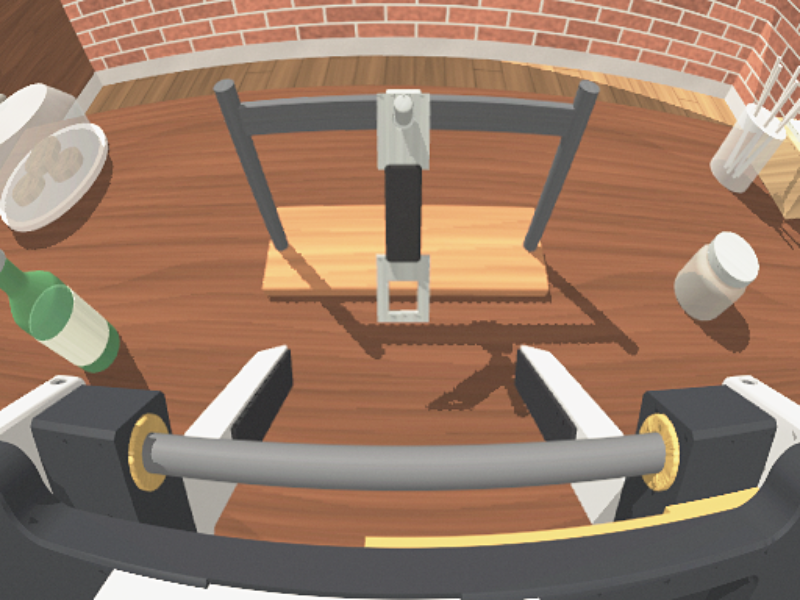

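View pics/s13.png

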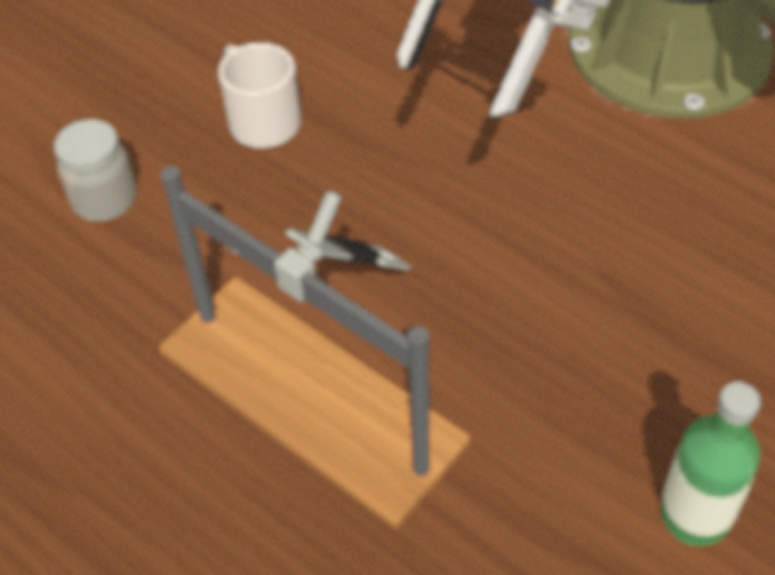

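The opener hangs by the round hole (view 403,105) at the collar, mouth lowest (403,290). The arm is clear of it, and the bottle, mug and jar haven't moved.

Run:
```python
from h import *
print(r.job_done())
```

```text
the job is handed in; nothing more can be done
None
```

The opener is hanging on the prong by its small round hole, down at the collar, with its mouth end lowest. I handed the job in at about 16.5 s.

- **First approach failed:** the opener turned about 19° in the jaws, most likely because its hole end brushed the prong while the arm was still tilting. I laid it flat on the counter, re-gripped it at 60 N and tilted it well away from the rack. The wrist camera then guided it onto the prong.
- **On the prong:** the hole was centred to about 0.1 mm as it went on. I felt about 4 N of contact at the collar before releasing.
- **Last checks:**
  - **Opener:** after release it hung freely, about 11° off flat against the collar. This raises the hole centre about 2 mm off the collar, which I took as its natural hanging position.
  - **Bystanders:** the bottle, mug and jar measured within about 3 mm of where they started, except one bottle reading that was about 7 mm off at its base. I put both down to measurement noise.
  - **Arm:** it was clear of everything, and the wrist force was close to zero.

No check disagreed with the opener hanging as asked.

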